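# Set a drill stand's depth stop to a finger pull

### The job

The drill stand's bit already rests on the drawer front; now set its depth stop to the round finger pull that lies on the stop pad under the depth rod. Slide the rod slowly down by its knob until its foot rests on the pull, feeling for the touch and pressing only gently so that nothing springs and spoils the setting, then swing the cam lever firmly all the way down to lock the rod there, with the foot still touching. Leave the pull where it lies, and everything else on the bench too.

Things in the scene. Friction and masses are not known exactly. Their poses are not given: they have to be found in the camera images.
- drill_stand: Bench drill stand, fixed: grey cast base 170 x 300 x 16 mm, round column at the right end (top 316 mm up), cross arm 129 to 157 mm up with an upright spindle motor in its middle (54 mm across, top 282 mm up), a dark wooden drawer front clamped under the bit. Origin: underside of the base below the spindle; x away from the robot at yaw 0, y left along the arm, z up.
- boss_top (a point): Centre of the top of the square boss (34 mm wide, 122 to 164 mm over the bench) at the left end of the cross arm, through which the depth rod slides; it lies on the rod's axis, 105 mm from the spindle's axis along the stand's y.
- depth_rod: Upright steel depth rod, 10 mm thick, sliding only up and down in the boss, 62 mm travel; on top a round knob 22 mm across, 20 mm high. Origin: centre of the knob's top face, 242 to 255 mm over the bench at first, 204 to 230 mm on the touch. A friction plug holds it where it is left: about 3 N on the knob slides it down, 5 N lifts it.
- rod_end (a point): Lower end of the rod itself, 166 mm below the knob's top. A stiff fine screw in it, with a flat hard-rubber foot 11 mm across (gives about 1 mm at 12 N), stands out below this by 4 to 30 mm; how much differs each time and is not measured.
- finger_pull: The part: a plain rimless round finger pull of steel, 40 mm across, 12 mm high, about 70 g, loose, lying face down with its flat back up on the stop pad (a steel disc 52 mm across, its top 22 mm over the bench), within 4 mm of the rod's axis each way. Origin: centre of its underside. Pressing the foot on it with more than 15 N springs the stand and spoils the setting.
- clamp_lever (a joint): Angle of the black cam lever on the boss's robot side, rad. 0 to 0.2 at first: loose, pointing up and left at about 45 degrees; grows as it is swung outward (left) and down. It bites at about 0.8, is locked from 0.9 on, 1.1 is its end stop, 18 degrees below level. About 4 N at the ball swing it, 8 to 10 N bring it home; let go, it may settle back to 1.0.
- lever_ball (a point): Centre of the ball, 18 mm across, on the end of the cam lever, 70 mm from the pivot. The pivot axis is level, along the stand's x, 143 mm over the bench, and meets the rod's axis. In the stand's frame the ball is at (-0.036, 0.105 + 0.070 cos b, 0.143 + 0.070 sin b) m with b = 0.785 - joint clamp_lever.
- mask: Navy diving mask with dark silicone skirt, 190 x 85 x 60 mm, on the low bamboo shelf at the left; leave alone. Origin: underside.
- snorkel: Lime-green snorkel tube, 23 mm thick, 370 mm long, lying at the right; leave alone. Origin: under the tube, 210 mm from its straight end.
- shell_jar: Small glass jar of shells with a cork-topped lid, 60 mm across, 88 mm high, on the bamboo shelf; leave alone. Origin: underside.
- bottle_opener: Flat stainless bottle opener, 146 x 40 x 4 mm, on the bench in front of the stand; leave alone. Origin: underside.
- pencil: Flat carpenter's pencil, 163 mm long, lying on the drawer front; leave alone. Origin: underside.
- butt_hinge: Open brass butt hinge, 60 x 59 mm, lying left of the stand's base; leave alone. Origin: underside.
- screwdriver: Screwdriver lying in front of the robot at the right; leave alone. Origin: underside.
- screw_tin: Open aluminium tin of screws, 72 mm across, 34 mm high, on the bench behind the stand; leave alone. Origin: underside.

How it is judged (in metres and radians):
On the way, in this order (a step that is already met when the one before it is completed fails the run):
1. the rod's foot rests on the finger pull while the clamp is still loose (contact force between depth_rod and finger_pull above 0.5 N and value of joint clamp_lever below 0.7 rad), for 0.2 s.
2. the cam lever is swung down to lock, the foot still touching (contact force between depth_rod and finger_pull above 0.3 N and value of joint clamp_lever above 0.9 rad), for 0.2 s.
At the end, for the whole second after the job is handed in: The depth rod's foot touches the finger pull (more than 0.3 N), the cam lever stands locked (joint above 0.9), the pull lies still on the pad within 8 mm of where it was (all of step 2 and distance of finger_pull from where it was at the start of the episode below 0.008 m and linear speed of finger_pull below 0.02 m/s).
It fails at once if the foot is pressed on the pull with more than 15 N (contact force between depth_rod and finger_pull above 15 N).
It fails at once if the finger pull is shifted by more than 10 mm (distance of finger_pull from where it was at the start of the episode above 0.01 m).
It fails at once if another thing on the bench is shifted by more than 30 mm (distance of any of mask, snorkel, shell_jar, bottle_opener, pencil, butt_hinge, screwdriver, screw_tin from where it was at the start of the episode above 0.03 m).
It also fails if it takes over 45 s, if anything falls off the work surface, if the arm or the gripper's body presses on something with over 40 N, if the wrist force passes 120 N, or if a joint passes its speed limit or range.

### The arm

A 6-joint arm with a two-finger parallel gripper is mounted at the origin on the work surface. World frame = base frame: x ahead of the robot, y to its left, z up, the work surface at z = 0. Lengths are in mm, angles in rad, forces in N, time in s.
With the tool pointing down it reaches from about 325 to 775 mm from the base axis. Payload 5.5 kg.
Tool frame: the origin (TCP) lies at the very end of the fingers, on their centre line; the grasp point (between the pads) lies 19 mm behind it; z points along the fingers, y is the line along which they close (so a half turn about z gives the same grasp; the last joint's range is limited). The gripper opens to 85 mm and grips with 20 to 120 N. Pads are 22 mm wide; open, the fingers measure 114 mm over their backs; the gripper's body (76 mm by 85 mm) begins 54 mm behind the grasp point. The pads swing forward as they close: fully open they stand 13 mm farther back than shut.
Start: joints at [-1.338, 0.091, 1.231, -0, 1.82, -0.057], TCP at [171.456, -574.995, 231.275] pointing down, gripper open.
Joint ranges: [-2.87, 2.87], [-0.86, 2.18], [0.17, 2.46], [-1.51, 4.65], [0.06, 2.69], [-2.65, 2.65]. Speed limits (rad/s): [2.57, 2.57, 3.01, 3.14, 3.14, 3.14].

### API

Orientations are given as a unit quaternion [w, x, y, z].
In Python, from station import r gives the robot as it stands. The module is installed in compiled form; this text tells all that it offers.
- The arm moves only by the tool arm_command, never from a script. Its argument "steps" is a list of rows, each an object with "rot": the turn, a rotation vector about the tool's x, y, z in rad, a list of three; "offset": the shift along the tool's x, y, z in m, a list of three; "claw": the gripper's target within -1 to 1 (shut at 1, half-way at 0, fully open at -1). In form: [{"rot": [rx, ry, rz], "offset": [tx, ty, tz], "claw": claw}, ...]. A call has 1 to 12 rows; each row is the pose to reach, as a shift and turn from the pose commanded when the call began, along the tool's axes at that moment; what a row does not reach only later rows make up. A row lasts 1/10 s, in which the tool goes at most 50 mm and 8.59 degrees, less where a joint would pass 70% of its speed; a pose out of reach is approached as far as the arm can. A call with a gripper value outside its range is refused whole. The fingers move at their own pace and stop on an object; "newtons" is the grip in N (left out, the last holds). Time passes only in rows, so rows that repeat a pose let the fingers close. It gives the time, the measured TCP pose, the force, the opening and the grip force at its end, in the units of the state.
- r.read_state(): the state, without advancing time (a new reading comes with each control period).
- r.get_image(name): name is "side" or "top" or "wrist"; returns (picture, depth): 384x512x3 uint8, red, green, blue; 384x512 float32, mm along the optical axis (not along the pixel's ray), 0 where there is no reading.
- r.camera_params(name): a dict with "intrinsics" (3x3 intrinsics, pixels), "R" (3x3) and "t" (3): a world point X has camera coordinates R X + t. Camera axes: x right, y down, z forward; pixel columns grow to the right and rows downward; lengths in mm; the calibration is good to about 2 mm. A picture is of the moment at which its call begins: read the wrist's pose just before it. camera_params takes no time and is no camera call; for the wrist camera it gives the pose at the moment of the call.
- r.sign_off(): hands the job in; it is judged then, once.
The state is a dict: "t": time; "qpos": joint angles; "joint_vel": joint speeds; "joint_torque": joint torques, N m; "tool_pos": TCP position; "eef_rot": TCP orientation; "ft_force": force on the tool from outside, world axes, zero at the start; "wrist_torque": the same for the moment, N m; "grip_width": opening from 0.0 (shut) to 1.0 (fully open); "gripper_force": force on a finger pad.
Only numpy, scipy, OpenCV 4.12 (cv2) and the standard library are available. Lean on these libraries where they do the work, as an engineer would, in place of code of your own. Each camera call takes 0.05 s, during which the arm holds its last target. There are 200 camera calls.

## Working session

There is one attempt and no reset: what is moved stays moved. The work goes in short steps, Python scripts to look and compute and a tool call to move; the robot and the scene stay as the last step left them, time stands still between calls to the robot, and variables do not carry over. Pictures are saved under pics/ and viewed, at most 10 in all, crops included, and the job is handed in when it is done.

Besides the shell and the picture viewer there is one more tool, called after ">>>" in YAML: its name, and indented under it one key for each argument. arm_command: Moves the arm, as the interface text tells. Its arguments: {"type":"object","properties":{"steps":{"type":"array"},"newtons":{"type":"number"}},"required":["steps"]}

```bash
mkdir -p pics; python3 - <<'E'
from station import r
import cv2,numpy as np
s=r.read_state();print({k:np.round(v,3) for k,v in s.items()})
for n in("side","top"):
    p,d=r.get_image(n);cv2.imwrite(f"pics/{n}0.png",p[:,:,::-1]);np.savez(f"{n}0.npz",p=p,d=d,**r.camera_params(n))
    c=r.camera_params(n);print(n,-np.array(c["R"]).T@c["t"],np.round(c["R"],2))
E
```

```text
{'t': np.float64(0.0), 'qpos': array([-1.338,  0.092,  1.232, -0.   ,  1.82 , -0.057]), 'joint_vel': array([ 0.002,  0.   ,  0.   , -0.   , -0.001,  0.001]), 'joint_torque': array([-3.0000e-03, -4.5872e+01, -4.1803e+01, -0.0000e+00,  1.2000e-02,
       -0.0000e+00]), 'tool_pos': array([ 171.383, -574.703,  230.113]), 'eef_rot': array([-0.001,  0.99 ,  0.144, -0.   ]), 'ft_force': array([ 0.216,  0.073, -0.348]), 'wrist_torque': array([0.028, 0.056, 0.01 ]), 'gripper_force': np.float64(0.0), 'grip_width': np.float64(1.002)}
side [ 190.4469501  -851.84230217  906.70732832] [[ 0.95 -0.31  0.02]
 [-0.18 -0.6  -0.78]
 [ 0.25  0.74 -0.63]]
top [ 297.21648294   14.31893862 1629.41014886] [[-0.01 -1.    0.02]
 [-0.99  0.01 -0.13]
 [ 0.13 -0.02 -0.99]]
```

View pics/side0.png

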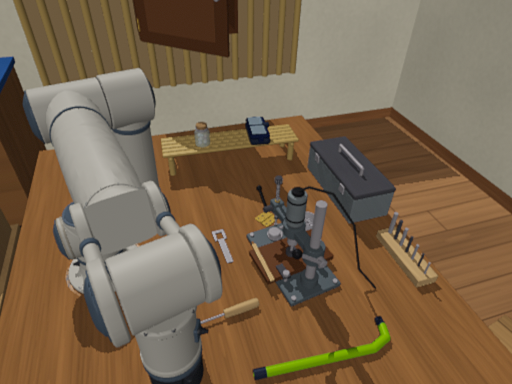

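View pics/top0.png

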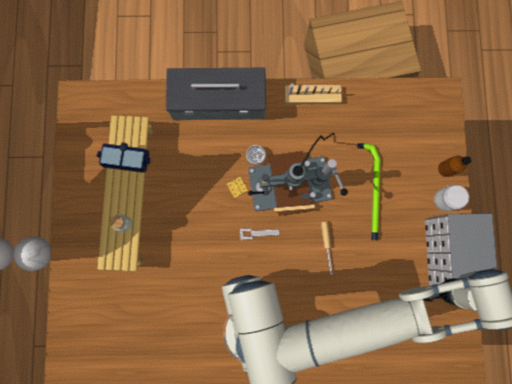

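The side view shows the stand at about (295,240). In the top view the motor is at (298,171), the rod and knob near (265,183), and the base at (262,188). Next I'll measure them from depth.

```bash
cat > h.py <<'E'
import numpy as np
def world(p,d,c):
    K,R,t=np.array(c["intrinsics"]),np.array(c["R"]),np.array(c["t"])
    v,u=np.mgrid[:d.shape[0],:d.shape[1]]
    X=np.stack([(u-K[0,2])/K[0,0]*d,(v-K[1,2])/K[1,1]*d,d],-1)-t
    W=X@R; W[d<=0]=np.nan
    return W
E
python3 - <<'E'
from h import *;import cv2
z=np.load("top0.npz");W=world(z["p"],z["d"],z)
ims=[cv2.resize(z["p"][120:240,220:360,::-1],None,fx=5,fy=4.9,interpolation=cv2.INTER_CUBIC)]
cv2.imwrite("pics/top0c.png",ims[0])
y=np.load("side0.npz");cv2.imwrite("pics/side0c.png",cv2.resize(y["p"][160:310,230:360,::-1],None,fx=4,fy=4,interpolation=cv2.INTER_CUBIC))
sub=W[140:215,240:350]
for lo,hi in((300,330),(272,292),(225,265),(160,225),(118,158)):
    m=((sub[...,2]>lo)&(sub[...,2]<hi)).astype(np.uint8)
    n,l,st,ce=cv2.connectedComponentsWithStats(m)
    for i in range(1,n):
        if st[i,4]>3: print(lo,st[i]+[240,140,0,0,0],np.round(np.median(sub[l==i],0)))
E
```

```text
300 [302 156   5   7  13] [ 580. -160.  302.]
300 [327 159   9  10  68] [ 563. -243.  316.]
272 [313 143   3   3   6] [ 635. -196.  283.]
272 [290 165  14  13 113] [ 549. -139.  281.]
272 [325 165   7   6  12] [ 553. -235.  282.]
225 [315 140   4   3   8] [ 650. -207.  258.]
225 [323 165   8   8  26] [ 555. -235.  247.]
225 [288 169  14  13  37] [ 529. -124.  251.]
225 [261 174   8   7  41] [532. -35. 252.]
225 [341 188   7   7  30] [ 487. -298.  229.]
160 [313 164  19  17 165] [ 555. -234.  171.]
160 [285 172  18  14  80] [ 529. -125.  181.]
160 [335 174  13  22  64] [ 516. -292.  196.]
160 [259 177  10  10  58] [530. -33. 163.]
160 [281 181   3   2   4] [534. -98. 161.]
160 [248 190  14   6  47] [493.   1. 179.]
118 [259 169  68  26 343] [ 538. -104.  154.]
118 [332 168   5   7  31] [ 568. -284.  152.]
```

View pics/top0c.png

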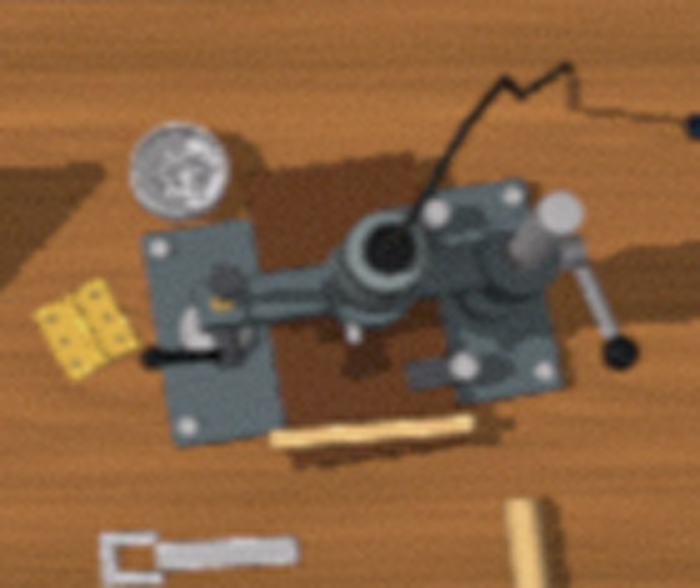

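View pics/side0c.png

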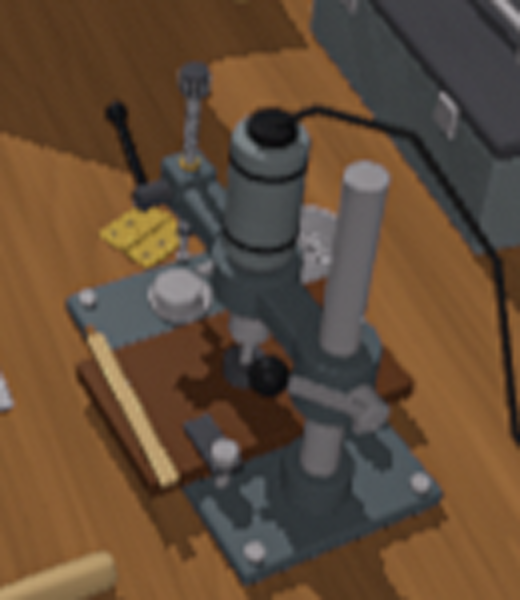

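The measured parts agree with the sizes given:
- Knob at (532,-35,252).
- Motor at (549,-139,281), 105 mm from the knob.
- Column top at z 316.
- Stand yaw about 0.15.
- Lever pointing up and left.

I'll move to hover over the knob with the fingers shut.

>>> arm_command:
  steps:
    - {"rot":[0,0,0],"offset":[0,0,-0.05],"claw":1}
    - {"rot":[0,0,0],"offset":[0,0,-0.12],"claw":1}
    - {"rot":[0,0,0.14],"offset":[0.5,-0.414,-0.12],"claw":1}
    - {"rot":[0,0,0.14],"offset":[0.5,-0.414,-0.12],"claw":1}
    - {"rot":[0,0,0.14],"offset":[0.5,-0.414,-0.12],"claw":1}
    - {"rot":[0,0,0.14],"offset":[0.5,-0.414,-0.12],"claw":1}
    - {"rot":[0,0,0.14],"offset":[0.5,-0.414,-0.12],"claw":1}
    - {"rot":[0,0,0.14],"offset":[0.5,-0.414,-0.12],"claw":1}
    - {"rot":[0,0,0.14],"offset":[0.5,-0.414,-0.12],"claw":1}
    - {"rot":[0,0,0.14],"offset":[0.5,-0.414,-0.12],"claw":1}
    - {"rot":[0,0,0.14],"offset":[0.5,-0.414,-0.12],"claw":1}
    - {"rot":[0,0,0.14],"offset":[0.5,-0.414,-0.12],"claw":1}

```text
t: 1.3
tool_pos: [449.9, -157.6, 346.5]
eef_rot: [-0.0, 0.997, 0.075, -0.0]
ft_force: [0.7, -0.2, -0.5]
grip_width: -0.002
gripper_force: 0.0
```

>>> arm_command:
  steps:
    - {"rot":[0,0,0],"offset":[0.1,-0.109,0],"claw":1}
    - {"rot":[0,0,0],"offset":[0.1,-0.109,0],"claw":1}
    - {"rot":[0,0,0],"offset":[0.1,-0.109,0],"claw":1}
    - {"rot":[0,0,0],"offset":[0.1,-0.109,0],"claw":1}
    - {"rot":[0,0,0],"offset":[0.1,-0.109,0],"claw":1}

```text
t: 1.8
tool_pos: [532.1, -35.9, 345.6]
eef_rot: [-0.0, 0.997, 0.076, -0.001]
ft_force: [-0.5, 0.1, -0.2]
grip_width: -0.001
gripper_force: 0.0
```

```bash
python3 - <<'E'
from station import r
from h import *;import cv2
s=r.read_state();print(s["tool_pos"],s["eef_rot"],s["ft_force"])
c=r.camera_params("wrist");p,d=r.get_image("wrist");cv2.imwrite("pics/w1.png",p[:,:,::-1])
W=world(p,d,c);np.savez("w1.npz",W=W,p=p)
n0=np.array([532,-35])
m=(np.linalg.norm(W[...,:2]-n0,axis=-1)<22)&(W[...,2]>236)&(W[...,2]<262)
print(m.sum())
if m.sum():
  v,u=np.nonzero(m);q=W[m];print(u.min(),u.max(),v.min(),v.max(),np.median(q,0),q.min(0),q.max(0))
  top=q[q[:,2]>np.percentile(q[:,2],90)-3];print((top.min(0)+top.max(0))/2,top.mean(0),len(top))
print(-np.array(c["R"]).T@c["t"])
E
```

```text
[532.11994963 -35.93301891 345.6432238 ] [-4.40406186e-05  9.97106134e-01  7.60143048e-02 -1.08708921e-03] [-0.54428501  0.10852834 -0.22094582]
627
247 274 173 203 [536.62060129 -38.06440401 253.7705247 ] [524.02142891 -49.85551857 236.2876906 ] [546.06471313 -26.90244229 255.99343459]
[534.57913262 -38.63896163 253.87358917] [534.90676585 -38.37916265 253.98548957] 500
[604.23671852 -24.45323106 488.16068319]
```

View pics/w1.png

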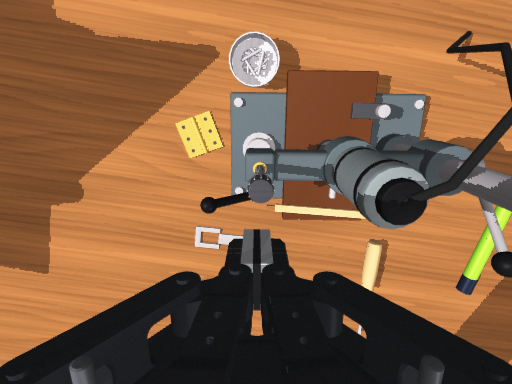

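The wrist view shows the knob at (260,188), which gives (534.6,-38.5,254). The top camera gave (532,-35), so they agree within 4 mm. The lever ball is at (208,205). I'll descend to just above the knob and estimate the gap under the foot from the side view.

>>> arm_command:
  steps:
    - {"rot":[0,0,0],"offset":[0.001,0.001,0.04],"claw":1}
    - {"rot":[0,0,0],"offset":[0.001,0.001,0.07],"claw":1}
    - {"rot":[0,0,0],"offset":[0.001,0.001,0.086],"claw":1}
    - {"rot":[0,0,0],"offset":[0.001,0.001,0.086],"claw":1}

```text
t: 2.25
tool_pos: [531.4, -39.2, 257.8]
eef_rot: [-0.0, 0.997, 0.074, -0.002]
ft_force: [0.4, -0.4, -0.7]
grip_width: -0.002
gripper_force: 0.0
```

```bash
python3 - <<'E'
from station import r
from h import *;import cv2
c=r.camera_params("side");p,d=r.get_image("side")
K,R,t=[np.array(c[k]) for k in("intrinsics","R","t")]
def proj(X):
    q=K@(R@np.array(X,float)+t);return q[:2]/q[2]
for z in(255,164,122,60,50,40,34,22): print(z,np.round(proj([533.5,-37,z]),1))
x0,y0=255,195
im=cv2.resize(p[y0:y0+50,x0:x0+50,::-1],None,fx=11,fy=11,interpolation=cv2.INTER_CUBIC)
for z in(60,50,40,34):
    u,v=proj([533.5,-37,z]);yy=int((v-y0+.5)*11);cv2.line(im,(0,yy),(60,yy),(0,255,255),1)
cv2.imwrite("pics/s2.png",im)
E
```

```text
255 [278.2 176.4]
164 [276.5 200.1]
122 [275.8 210.3]
60 [274.8 224.6]
50 [274.7 226.8]
40 [274.5 229. ]
34 [274.5 230.3]
22 [274.3 232.9]
```

View pics/s2.png

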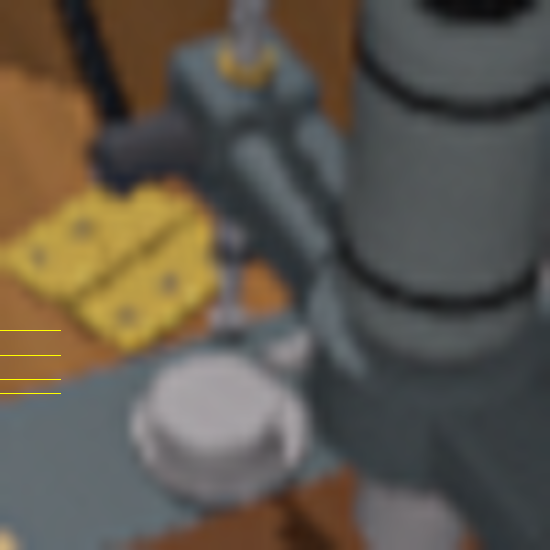

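The foot's underside shows at crop (225,340), so z is about 57. The pull's top is at about (212,398), at z 34. That leaves a gap of roughly 23 mm, so the touch should come with the knob top near 230. I'll slide down to about 238 first.

>>> arm_command:
  steps:
    - {"rot":[0,0,0],"offset":[0.002,-0.002,0.002],"claw":1}
    - {"rot":[0,0,0],"offset":[0.002,-0.002,0.004],"claw":1}
    - {"rot":[0,0,0],"offset":[0.002,-0.002,0.006],"claw":1}
    - {"rot":[0,0,0],"offset":[0.002,-0.002,0.008],"claw":1}
    - {"rot":[0,0,0],"offset":[0.002,-0.002,0.01],"claw":1}
    - {"rot":[0,0,0],"offset":[0.002,-0.002,0.012],"claw":1}
    - {"rot":[0,0,0],"offset":[0.002,-0.002,0.014],"claw":1}
    - {"rot":[0,0,0],"offset":[0.002,-0.002,0.016],"claw":1}
    - {"rot":[0,0,0],"offset":[0.002,-0.002,0.017],"claw":1}
    - {"rot":[0,0,0],"offset":[0.002,-0.002,0.018],"claw":1}
    - {"rot":[0,0,0],"offset":[0.002,-0.002,0.019],"claw":1}
    - {"rot":[0,0,0],"offset":[0.002,-0.002,0.02],"claw":1}

```text
t: 3.5
tool_pos: [534.8, -35.4, 240.7]
eef_rot: [0.0, 0.997, 0.075, 0.0]
ft_force: [1.9, -0.2, 2.6]
grip_width: 0.0
gripper_force: 1.3
```

>>> arm_command:
  steps:
    - {"rot":[0,0,0],"offset":[0,0,0.001],"claw":1}
    - {"rot":[0,0,0],"offset":[0,0,0.002],"claw":1}
    - {"rot":[0,0,0],"offset":[0,0,0.003],"claw":1}
    - {"rot":[0,0,0],"offset":[0,0,0.004],"claw":1}
    - {"rot":[0,0,0],"offset":[0,0,0.005],"claw":1}
    - {"rot":[0,0,0],"offset":[0,0,0.005],"claw":1}

```text
t: 4.1
tool_pos: [534.5, -35.4, 235.4]
eef_rot: [-0.0, 0.997, 0.075, -0.0]
ft_force: [0.6, -1.4, 1.3]
grip_width: -0.001
gripper_force: 0.9
```

>>> arm_command:
  steps:
    - {"rot":[0,0,0],"offset":[0,0,0.0005],"claw":1}
    - {"rot":[0,0,0],"offset":[0,0,0.001],"claw":1}
    - {"rot":[0,0,0],"offset":[0,0,0.0015],"claw":1}
    - {"rot":[0,0,0],"offset":[0,0,0.002],"claw":1}

```text
t: 4.5
tool_pos: [534.5, -35.4, 233.6]
eef_rot: [-0.0, 0.997, 0.075, -0.0]
ft_force: [0.2, 0.8, 2.2]
grip_width: -0.001
gripper_force: 1.3
```

>>> arm_command:
  steps:
    - {"rot":[0,0,0],"offset":[0,0,0.0003],"claw":1}
    - {"rot":[0,0,0],"offset":[0,0,0.0006],"claw":1}
    - {"rot":[0,0,0],"offset":[0,0,0.001],"claw":1}

```text
t: 4.8
tool_pos: [534.6, -35.4, 232.6]
eef_rot: [-0.0, 0.997, 0.075, -0.0]
ft_force: [-0.7, 0.4, 2.6]
grip_width: -0.001
gripper_force: 1.3
```

>>> arm_command:
  steps:
    - {"rot":[0,0,0],"offset":[0,0,0.0003],"claw":1}
    - {"rot":[0,0,0],"offset":[0,0,0.0006],"claw":1}
    - {"rot":[0,0,0],"offset":[0,0,0.0009],"claw":1}

```text
t: 5.1
tool_pos: [534.6, -35.4, 231.7]
eef_rot: [-0.0, 0.997, 0.075, -0.0]
ft_force: [-1.3, 0.2, 1.7]
grip_width: 0.001
gripper_force: 1.3
```

>>> arm_command:
  steps:
    - {"rot":[0,0,0],"offset":[0,0,0.0003],"claw":1}
    - {"rot":[0,0,0],"offset":[0,0,0.0006],"claw":1}
    - {"rot":[0,0,0],"offset":[0,0,0.0008],"claw":1}

```text
t: 5.4
tool_pos: [534.6, -35.4, 230.9]
eef_rot: [-0.0, 0.997, 0.075, -0.0]
ft_force: [-1.8, 0.7, 2.0]
grip_width: -0.001
gripper_force: 1.3
```

>>> arm_command:
  steps:
    - {"rot":[0,0,0],"offset":[0,0,0.0003],"claw":1}
    - {"rot":[0,0,0],"offset":[0,0,0.0006],"claw":1}
    - {"rot":[0,0,0],"offset":[0,0,0.0008],"claw":1}

```text
t: 5.7
tool_pos: [534.6, -35.4, 230.1]
eef_rot: [-0.0, 0.997, 0.075, -0.0]
ft_force: [-1.3, 0.1, 2.7]
grip_width: 0.003
gripper_force: 1.3
```

>>> arm_command:
  steps:
    - {"rot":[0,0,0],"offset":[0,0,0.0003],"claw":1}
    - {"rot":[0,0,0],"offset":[0,0,0.0006],"claw":1}
    - {"rot":[0,0,0],"offset":[0,0,0.0008],"claw":1}

```text
t: 6.0
tool_pos: [534.7, -35.4, 229.3]
eef_rot: [-0.0, 0.997, 0.075, -0.0]
ft_force: [-1.5, 0.1, 2.7]
grip_width: -0.003
gripper_force: 1.3
```

>>> arm_command:
  steps:
    - {"rot":[0,0,0],"offset":[0,0,0.0003],"claw":1}
    - {"rot":[0,0,0],"offset":[0,0,0.0006],"claw":1}
    - {"rot":[0,0,0],"offset":[0,0,0.0008],"claw":1}

```text
t: 6.3
tool_pos: [534.7, -35.4, 228.5]
eef_rot: [-0.0, 0.997, 0.075, -0.0]
ft_force: [-2.1, -0.3, 2.3]
grip_width: -0.0
gripper_force: 1.3
```

>>> arm_command:
  steps:
    - {"rot":[0,0,0],"offset":[0,0,0.0003],"claw":1}
    - {"rot":[0,0,0],"offset":[0,0,0.0006],"claw":1}
    - {"rot":[0,0,0],"offset":[0,0,0.0008],"claw":1}

```text
t: 6.6
tool_pos: [534.7, -35.4, 227.7]
eef_rot: [0.0, 0.997, 0.075, -0.0]
ft_force: [-1.7, 0.1, 3.6]
grip_width: 0.002
gripper_force: 1.3
```

>>> arm_command:
  steps:
    - {"rot":[0,0,0],"offset":[0,0,0.0003],"claw":1}
    - {"rot":[0,0,0],"offset":[0,0,0.0004],"claw":1}
    - {"rot":[0,0,0],"offset":[0,0,0.0004],"claw":1}

```text
t: 6.9
tool_pos: [534.7, -35.4, 227.3]
eef_rot: [-0.0, 0.997, 0.075, 0.0]
ft_force: [-2.3, -0.2, 2.5]
grip_width: 0.002
gripper_force: 1.1
```

>>> arm_command:
  steps:
    - {"rot":[0,0,0],"offset":[0,0,0.0003],"claw":1}
    - {"rot":[0,0,0],"offset":[0,0,0.0006],"claw":1}
    - {"rot":[0,0,0],"offset":[0,0,0.0008],"claw":1}

```text
t: 7.2
tool_pos: [534.7, -35.4, 226.6]
eef_rot: [-0.0, 0.997, 0.075, 0.0]
ft_force: [-1.7, 0.6, 2.1]
grip_width: -0.001
gripper_force: 1.3
```

```bash
python3 - <<'E'
from station import r
import cv2
p,d=r.get_image("side")
cv2.imwrite("pics/s3.png",cv2.resize(p[195:245,255:305,::-1],None,fx=11,fy=11,interpolation=cv2.INTER_CUBIC))
print(r.read_state()["ft_force"])
E
```

```text
[-1.54999721  0.8488666   2.34458963]
```

View pics/s3.png

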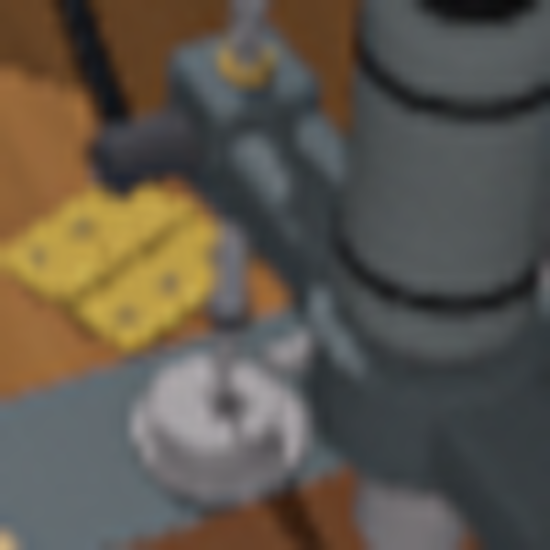

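The foot, a dark disc at (228,403), is now close over the pull's top face at (210,398). I'll continue in fine steps.

>>> arm_command:
  steps:
    - {"rot":[0,0,0],"offset":[0,0,0.0003],"claw":1}
    - {"rot":[0,0,0],"offset":[0,0,0.0006],"claw":1}
    - {"rot":[0,0,0],"offset":[0,0,0.0007],"claw":1}

```text
t: 7.55
tool_pos: [534.7, -35.4, 225.8]
eef_rot: [0.0, 0.997, 0.075, 0.0]
ft_force: [-2.3, 0.6, 2.3]
grip_width: 0.0
gripper_force: 1.3
```

>>> arm_command:
  steps:
    - {"rot":[0,0,0],"offset":[0,0,0.0003],"claw":1}
    - {"rot":[0,0,0],"offset":[0,0,0.0006],"claw":1}
    - {"rot":[0,0,0],"offset":[0,0,0.0007],"claw":1}

```text
t: 7.85
tool_pos: [534.7, -35.4, 225.3]
eef_rot: [0.0, 0.997, 0.075, 0.0]
ft_force: [-1.5, 0.4, 4.2]
grip_width: -0.0
gripper_force: 1.7
```

>>> arm_command:
  steps:
    - {"rot":[0,0,0],"offset":[0,0,0.0002],"claw":1}
    - {"rot":[0,0,0],"offset":[0,0,0.0003],"claw":1}
    - {"rot":[0,0,0],"offset":[0,0,0.0003],"claw":1}

```text
t: 8.15
tool_pos: [534.7, -35.4, 225.2]
eef_rot: [0.0, 0.997, 0.075, 0.0]
ft_force: [-3.0, 0.7, 6.0]
grip_width: 0.005
gripper_force: 2.4
```

Touch confirmed: the force rises and z stalls. A little more preload, then hold.

>>> arm_command:
  steps:
    - {"rot":[0,0,0],"offset":[0,0,0.0002],"claw":1}
    - {"rot":[0,0,0],"offset":[0,0,0.0003],"claw":1}
    - {"rot":[0,0,0],"offset":[0,0,0.0003],"claw":1}
    - {"rot":[0,0,0],"offset":[0,0,0.0003],"claw":1}

```text
t: 8.55
tool_pos: [534.7, -35.4, 225.1]
eef_rot: [0.0, 0.997, 0.075, 0.0]
ft_force: [-2.2, 0.6, 5.4]
grip_width: -0.004
gripper_force: 2.9
```

>>> arm_command:
  steps:
    - {"rot":[0,0,0],"offset":[0,0,0.0002],"claw":1}
    - {"rot":[0,0,0],"offset":[0,0,0.0004],"claw":1}
    - {"rot":[0,0,0],"offset":[0,0,0.0004],"claw":1}
    - {"rot":[0,0,0],"offset":[0,0,0.0004],"claw":1}

```text
t: 8.95
tool_pos: [534.7, -35.4, 224.9]
eef_rot: [0.0, 0.997, 0.075, 0.0]
ft_force: [-3.9, 0.6, 6.4]
grip_width: -0.001
gripper_force: 3.4
```

>>> arm_command:
  steps:
    - {"rot":[0,0,0],"offset":[0,0,-0.001],"claw":1}
    - {"rot":[0,0,0],"offset":[0,0,-0.003],"claw":1}
    - {"rot":[0,0,0],"offset":[0,0,-0.02],"claw":1}
    - {"rot":[0,0,0],"offset":[0,0,-0.05],"claw":1}
    - {"rot":[0,0,0],"offset":[0,0,-0.05],"claw":1}

```text
t: 9.45
tool_pos: [535.8, -35.6, 278.1]
eef_rot: [0.001, 0.997, 0.075, 0.003]
ft_force: [-0.7, -0.7, 1.1]
grip_width: -0.0
gripper_force: 0.0
```

```bash
python3 - <<'E'
from station import r
import numpy as np
s=r.read_state();print(s["tool_pos"],s["ft_force"])
z=np.load("w1.npz");W=z["W"][198:213,200:217];p=z["p"][198:213,200:217]
m=(p.max(-1)<60)&(W[...,2]>150)&(W[...,2]<215);q=W[m];print(m.sum(),q.min(0),q.max(0),np.median(q,0))
f=(np.linalg.norm(W-[490,8,192],axis=-1)<25)
v=W[f];print(v[v[:,2]>np.percentile(v[:,2],95)].mean(0))
E
```

```text
[535.75134206 -35.62949672 278.09573509] [-0.69862419 -0.69177325  1.11959726]
200 [485.06832719   2.07645011 182.35730189] [499.98195208  18.39448358 197.15719577] [493.75073877   9.54052926 193.53322643]
[491.8269128   10.68486207 196.37738383]
```

The ball's centre is at about (491.5,10.4,188), matching the formula with the joint near 0.09. I'll move the shut fingertips over it.

>>> arm_command:
  steps:
    - {"rot":[0,0,0],"offset":[-0.037,-0.053,0],"claw":1}
    - {"rot":[0,0,0],"offset":[-0.037,-0.053,0.0],"claw":1}
    - {"rot":[0,0,0],"offset":[-0.037,-0.053,0.04],"claw":1}
    - {"rot":[0,0,0],"offset":[-0.037,-0.053,0.06],"claw":1}
    - {"rot":[0,0,0],"offset":[-0.037,-0.053,0.06],"claw":1}
    - {"rot":[0,0,0],"offset":[-0.037,-0.053,0.06],"claw":1}

```text
t: 10.05
tool_pos: [490.1, 11.4, 214.1]
eef_rot: [0.0, 0.997, 0.075, -0.0]
ft_force: [0.3, -0.1, 0.0]
grip_width: 0.003
gripper_force: 0.0
```

>>> arm_command:
  steps:
    - {"rot":[0,0,0],"offset":[0.001,0,0.01],"claw":1}
    - {"rot":[0,0,0],"offset":[0.001,0,0.017],"claw":1}
    - {"rot":[-0.03,0,0],"offset":[0.001,-0.004,0.023],"claw":1}
    - {"rot":[-0.06,0,0],"offset":[0.001,-0.007,0.0285],"claw":1}
    - {"rot":[-0.09,0,0],"offset":[0.001,-0.01,0.035],"claw":1}
    - {"rot":[-0.12,0,0],"offset":[0.001,-0.012,0.0415],"claw":1}
    - {"rot":[-0.15,0,0],"offset":[0.001,-0.014,0.048],"claw":1}
    - {"rot":[-0.18,0,0],"offset":[0.001,-0.015,0.055],"claw":1}
    - {"rot":[-0.18,0,0],"offset":[0.001,-0.015,0.055],"claw":1}

```text
t: 10.95
tool_pos: [489.2, 27.8, 159.1]
eef_rot: [0.089, 0.993, 0.076, 0.007]
ft_force: [-0.0, 2.3, 1.0]
grip_width: 0.0
gripper_force: 0.6
```

```bash
python3 - <<'E'
from station import r
import cv2
p,d=r.get_image("side")
cv2.imwrite("pics/s4.png",cv2.resize(p[165:245,235:305,::-1],None,fx=7,fy=7,interpolation=cv2.INTER_CUBIC))
E
```

```text
(no output)
```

View pics/s4.png

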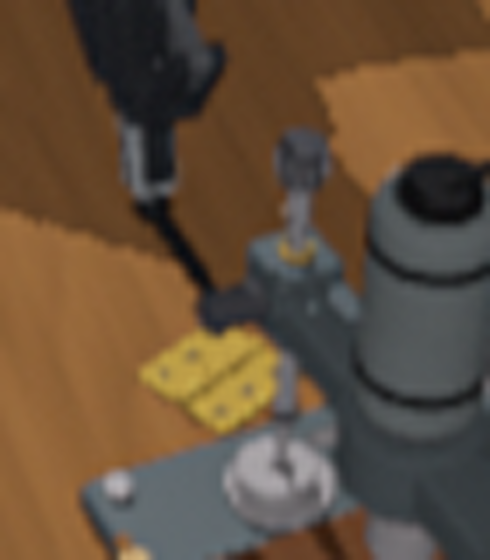

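The lever follows: its ball is under the fingertips at (150,200), and the foot is still on the pull at (282,465). I'll continue down.

>>> arm_command:
  steps:
    - {"rot":[0,0,0],"offset":[0,-0.001,0.005],"claw":1}
    - {"rot":[0,0,0],"offset":[0,-0.002,0.009],"claw":1}
    - {"rot":[0,0,0],"offset":[0,-0.0025,0.014],"claw":1}
    - {"rot":[0,0,0],"offset":[0,-0.003,0.018],"claw":1}
    - {"rot":[0,0,0],"offset":[0,-0.003,0.021],"claw":1}
    - {"rot":[0,0,0],"offset":[0,-0.003,0.024],"claw":1}
    - {"rot":[0,0,0],"offset":[0,-0.003,0.024],"claw":1}

```text
t: 11.7
tool_pos: [488.9, 24.7, 134.3]
eef_rot: [0.09, 0.993, 0.074, 0.006]
ft_force: [0.5, 0.8, 1.0]
grip_width: 0.002
gripper_force: 0.4
```

>>> arm_command:
  steps:
    - {"rot":[0,0,0],"offset":[0,0,0.002],"claw":1}
    - {"rot":[0,0,0],"offset":[0,0,0.004],"claw":1}
    - {"rot":[0,0,0],"offset":[0,0,0.005],"claw":1}
    - {"rot":[0,0,0],"offset":[0,0,0.005],"claw":1}

```text
t: 12.1
tool_pos: [489.1, 24.0, 129.9]
eef_rot: [0.09, 0.993, 0.074, 0.006]
ft_force: [-1.3, 0.8, 2.5]
grip_width: -0.002
gripper_force: 1.0
```

```bash
python3 - <<'E'
from station import r
import cv2
p,d=r.get_image("side")
cv2.imwrite("pics/s5.png",cv2.resize(p[165:245,235:305,::-1],None,fx=7,fy=7,interpolation=cv2.INTER_CUBIC))
print(r.read_state()["ft_force"])
E
```

```text
[-1.36220854  0.48931408  2.03527881]
```

View pics/s5.png

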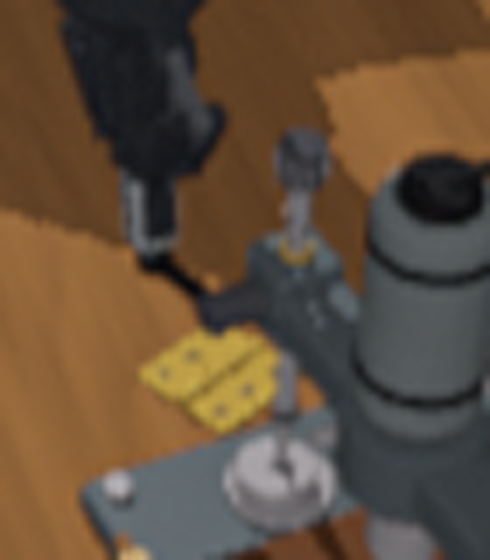

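The ball, at (152,262), is still under the tip, but the force is low, so the lever isn't home yet. I'll press on until the end stop is felt.

>>> arm_command:
  steps:
    - {"rot":[0,0,0],"offset":[0,0,0.0007],"claw":1}
    - {"rot":[0,0,0],"offset":[0,0,0.0014],"claw":1}
    - {"rot":[0,0,0],"offset":[0,0,0.002],"claw":1}
    - {"rot":[0,0,0],"offset":[0,0,0.002],"claw":1}

```text
t: 12.55
tool_pos: [489.3, 24.0, 129.6]
eef_rot: [0.09, 0.993, 0.074, 0.007]
ft_force: [-4.5, 1.5, 9.6]
grip_width: 0.0
gripper_force: 4.6
```

>>> arm_command:
  steps:
    - {"rot":[0,0,0],"offset":[0,0,0.001],"claw":1}
    - {"rot":[0,0,0],"offset":[0,0,0.002],"claw":1}
    - {"rot":[0,0,0],"offset":[0,0,0.002],"claw":1}
    - {"rot":[0,0,0],"offset":[0,0,0.002],"claw":1}

```text
t: 12.95
tool_pos: [489.5, 23.9, 129.3]
eef_rot: [0.089, 0.993, 0.074, 0.008]
ft_force: [-7.3, 4.0, 15.7]
grip_width: 0.001
gripper_force: 8.5
```

Firmly on the end stop. I'll back off along the tool axis and check.

>>> arm_command:
  steps:
    - {"rot":[0,0,0],"offset":[0,0,-0.004],"claw":1}
    - {"rot":[0,0,0],"offset":[0,0,-0.02],"claw":1}
    - {"rot":[0,0,0],"offset":[0,0,-0.06],"claw":1}
    - {"rot":[0,0,0],"offset":[0,0,-0.1],"claw":1}
    - {"rot":[0,0,0],"offset":[0,0,-0.12],"claw":1}
    - {"rot":[0,0,0],"offset":[0,0,-0.12],"claw":1}

```text
t: 13.55
tool_pos: [487.4, 45.2, 248.7]
eef_rot: [0.09, 0.993, 0.074, 0.01]
ft_force: [-0.8, -0.3, 0.3]
grip_width: -0.002
gripper_force: 0.0
```

```bash
python3 - <<'E'
from station import r
import cv2
from h import *
p,d=r.get_image("side")
a=p[165:245,235:305,::-1]
cv2.imwrite("pics/s6.png",cv2.resize(a,None,fx=7,fy=7,interpolation=cv2.INTER_CUBIC))
c=r.camera_params("side");K,R,t=[np.array(c[k]) for k in("intrinsics","R","t")]
for j in(.8,.9,1.0,1.1):
    b=.785-j;u=70*np.cos(b)-53.6;q=K@(R@np.array([491.5-.149*u,10.4+.989*u,143+70*np.sin(b)])+t)
    print(j,(q[:2]/q[2]-[235,165]+.5)*7)
print(r.read_state()["ft_force"],r.read_state()["tool_pos"])
E
```

```text
0.8 [152.6469027  218.30971058]
0.9 [152.80109099 230.58512736]
1.0 [153.62827878 243.5222592 ]
1.1 [155.11550752 257.00418314]
[-0.15081061 -0.83695793  0.02911524] [486.8258137   44.98004729 245.99208955]
```

View pics/s6.png

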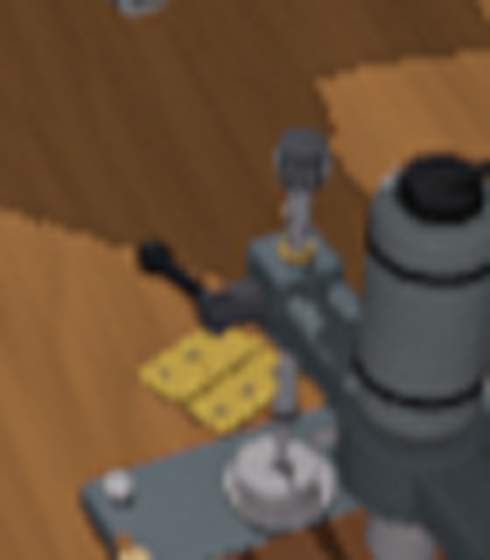

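The ball is at (153,256), which puts the joint near 1.1, so it is locked. The rod hasn't moved and its foot is on the pull, so I'm handing in.

```bash
python3 -c "
from station import r
print(r.sign_off())"
```

```text
the job is handed in; nothing more can be done
None
```

The rod was lowered until its foot touched the pull (about 3 N by feel), and the cam lever was swung to its end stop and stayed at about 1.1 rad when released. The job is handed in at about 14 s; the sign-off returned no verdict, and contact at the end was checked by picture only.

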